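# Refit the gas stove knob and hold it in at the big flame

### The arm

A 6-joint arm with a two-finger parallel gripper is mounted at the origin on a cart in front of the work surface, level with it; the furniture and walls round the work are solid. World frame = base frame: x ahead of the robot, y to its left, z up, the work surface at z = 0. Lengths are in m, angles in rad, forces in N, time in s.
With the tool pointing down it reaches from about 0.275 to 0.75 m from the base axis. Payload 10.2 kg.
Tool frame: the origin (TCP) lies midway between the tips of the shut fingers; the grasp point (between the pads) lies 19 mm behind it; z points along the fingers, x is the direction in which the jaws open and shut, and the axes are right-handed (so a half turn about z gives the same grasp; the last joint's range is limited). The gripper opens to 88 mm and grips with 3 to 60 N. Pads are 18 mm wide; open, the fingers measure 123 mm over their backs; the gripper's body (75 mm by 187 mm) begins 45 mm behind the grasp point.
Start: joints at [0.889, 0.313, 1.498, -0, 1.331, -0.223], TCP at [0.233, 0.471, 0.239] pointing down, gripper open.
Joint ranges: [-2.94, 2.94], [-0.97, 2.17], [0.19, 2.56], [-1.23, 4.37], [0.02, 3.11], [-2.88, 2.88]. Speed limits (rad/s): [2.39, 2.39, 3.01, 3.14, 3.14, 3.14].

### API

Orientations are given as a unit quaternion [w, x, y, z].
In Python, from bench import status, get_image, get_calibration, order gives the robot as it stands.
- The arm moves only by the shell command python3 -m handwheel 'ROWS'. ROWS is JSON, a list that holds one entry, the list of rows, each a list of 7 numbers: the shift along the tool's x, y, z in cm, then the turn, a rotation vector about the tool's x, y, z in degrees, then the closure, from 0 (fully open) to 1 (shut). In form: [[[dx, dy, dz, ax, ay, az, hand], ...]]. A call has 1 to 20 rows; each row shifts and turns the pose as measured when the row begins, along the tool's axes as they then stand; what a row does not reach is not made up. A row lasts 1/12 s, in which the tool goes at most 41.7 mm and 7.16 degrees, less where a joint would pass 70% of its speed; a pose out of reach is approached as far as the arm can. A call is refused whole if a number of a shift passes 4.17 or a number of a turn 7.16, either way. A call with a gripper value outside its range is refused whole. The fingers move at their own pace and stop on an object; the grip force is fixed at half the most. Time passes only in rows, so rows that do not move let the fingers close. It gives the time, the measured TCP pose, the force and the opening at its end, in the units of the state.
- status.get_state(): the state, without advancing time (a new reading comes with each control period).
- get_image(name): name is "scene" or "top" or "wrist"; returns (picture, depth): 400x640x3 uint8, red, green, blue; 400x640 float32, m along the optical axis (not along the pixel's ray), 0 where there is no reading.
- get_calibration(name): a dict with "K" (3x3 intrinsics, pixels), "R" (3x3) and "t" (3): a world point X has camera coordinates R X + t; the wrist camera has in their place "hand_eye" (4x4, takes a point from camera to tool coordinates, whose origin is the TCP and whose axes are the tool frame's). Camera axes: x right, y down, z forward; pixel columns grow to the right and rows downward; lengths in m; the calibration is good to about 2 mm. A picture is of the moment at which its call begins: read the wrist's pose just before it. get_calibration takes no time and is no camera call.
- order.job_done(): hands the job in, once; it reports no verdict.
The state is a dict: "time": time; "qpos": joint angles; "dq": joint speeds; "effort": joint torques, N m; "ee_pos": TCP position; "eef_rot": TCP orientation; "force": force on the tool from outside, world axes, zero at the start; "torque": the same for the moment, N m; "finger_gap": opening from 0.0 (shut) to 1.0 (fully open).
Only numpy, scipy, OpenCV 4.12 (cv2) and the standard library are available. Lean on these libraries where they do the work, as an engineer would, in place of code of your own. Each camera call takes 0.05 s, during which the arm holds its last target. There are 200 camera calls.

### The job

The knob of the portable gas stove has been off for washing: pick it up and push it fully home on its D-shaped spindle with the valve still off, the pointer at the ring mark. Then press it all the way in against the valve spring and, keeping it pressed in, turn it anticlockwise until the pointer is at the big flame mark. Finish there still holding the knob pressed all the way in, as one does until the flame-failure device has warmed up, and leave the pan, the mug and the spoon alone.

Things in the scene. Friction and masses are not known exactly. Their poses are not given: they have to be found in the camera images.
- knob_mid (a point): Loose black gas knob: on its axis, 18.5 mm above its underside. Stands on a round skirt 43 mm across, 15 mm high; on it an upright grip bar 41 mm long (x), 14 mm thick (y), from 15 to 37 mm above the underside (37 mm in all). About 60 g. z up; a white line on the bar's top and one end is the pointer, on the +x side.
- knob_seat (a point): Blind end of the D-shaped bore in the knob's underside: on the axis, 12 mm above the underside, 6.5 mm below knob_mid, same axes. The bore is 12 mm deep, 13 mm across, its flat on the pointer (+x) side 2 mm from the axis. Meets spindle_end when the knob is fully home; the knob's underside is then 7 mm above the stove's glass, 2 mm when pressed all the way in.
- spindle_end (a point): Centre of the upper end of the stove's upright steel valve spindle, 19 mm above the black glass. D-shaped: 12 mm diameter, a flat 1.5 mm from the axis facing this point's +x; top 1.5 mm tapered in by 0.7 mm (not on the flat). The point moves and turns with the spindle; with the valve off +x points at the ring mark. Knob and spindle have 0.1 to 0.2 rad of play each way.
- flame_mark (a point): Centre of the white big-flame mark printed on the glass, 33.5 mm from the spindle's axis and 70 degrees (1.22 rad) anticlockwise, seen from above, from the ring mark (off). A small-flame mark follows at 165 degrees.
- valve_press (a joint): How far the spindle is pressed down, in m: 0 is out, 0.005 is all the way in (a firm stop). A spring pushes back with about 5 N at the start of the travel and 8 N at the end.
- valve_turn (a joint): Angle of the spindle in rad: 0 is off, grows anticlockwise seen from above, 1.22 is the big flame; it turns on freely to a stop at 2.9. Stays where it is left; takes about 0.05 N m to turn.
- stove: The portable one-ring gas stove, fixed on the worktop: steel box 280 x 220 mm (x, y), black glass top 92 mm high; origin at the centre of its underside. The burner and the iron pan support (top at 126 mm, 80 mm radius) lie at x = +45 mm, the spindle at x = -92 mm, y = 0, near the front edge.
- small_pan_mid (a point): Bystander: small steel butter pan, half-way up its bowl, 62 mm across and 58 mm high, with a handle about 100 mm long towards +y.
- mug_b_mid (a point): Bystander: white mug on the green glass board, half-way up, 98 mm across, 128 mm with its handle, 88 mm high.
- tablespoon_mid (a point): Bystander: steel tablespoon lying flat, 188 mm long; its middle.
Things that resemble listed ones, but are neither listed nor needed, are in the scene too. What is shaped like the part that bears knob_mid but red is not meant.

How it is judged:
On the way, in this order (a step that is already met when the one before it is completed fails the run):
1. the knob is picked up off the worktop (its middle more than 60 mm above it) (height (world z) of knob_mid above 0.06 m), for 0.1 s.
2. the knob is home on the spindle (bore end within 2.5 mm of the spindle end, upright, flats matched within 0.32 rad) and pressed in more than 3.5 mm with the valve still off (under 0.25 rad) (z of knob_seat in the frame of spindle_end below 0.0025 m and horizontal distance between knob_seat and spindle_end below 0.0025 m and angle between the x axis of knob_seat and the x axis of spindle_end, either way round below 0.32 rad and angle between knob_seat's own z axis and vertical below 0.12 rad and value of joint valve_press above 0.0035 m and value of joint valve_turn below 0.25 rad), for 0.1 s.
At the end, for the whole second after the job is handed in: Knob home on the spindle (bore end and axes within 2.5 mm, upright within 0.12 rad, flats matched within 0.32 rad), valve pressed in over 3.5 mm of its 5 mm, still, at the big flame (0.96 to 1.48 rad: 70 degrees +- 15); fingers still on the knob, which bears on the spindle with over 3 N (z of knob_seat in the frame of spindle_end below 0.0025 m and horizontal distance between knob_seat and spindle_end below 0.0025 m and angle between the x axis of knob_seat and the x axis of spindle_end, either way round below 0.32 rad and angle between knob_seat's own z axis and vertical below 0.12 rad and value of joint valve_press above 0.0035 m and value of joint valve_turn between 0.96 and 1.48 rad and velocity of joint valve_turn between -0.1 and 0.1 rad/s and contact force between knob and valve_turn above 3 N and contact force between the fingers and knob above 3 N); the arm keeps its last pose, push and grip.
It fails at once if the valve is turned (more than 0.4 rad) while not pressed in (less than 2 mm) (value of joint valve_turn above 0.4 rad and value of joint valve_press below 0.002 m).
It fails at once if the pan, the mug or the spoon is moved by more than 25 mm (distance of any of small_pan_mid, mug_b_mid, tablespoon_mid from where it was at the start of the episode above 0.025 m).
It also fails if it takes over 48 s, if anything falls off the work surface, if the arm or the gripper's body presses on something with over 40 N, if the wrist force passes 120 N, or if a joint passes its speed limit or range.

## Working session

There is one attempt and no reset: what is moved stays moved. The work goes in short steps, Python scripts to look and compute and a shell command to move; the robot and the scene stay as the last step left them, time stands still between calls to the robot, and variables do not carry over. Pictures are saved under pics/ and viewed, about 8 in all and at most 12, crops included, and the job is handed in when it is done.

```bash
mkdir -p pics; ls
python3 - <<'E'
from bench import status,get_image,get_calibration
import cv2,numpy as np
print(status.get_state())
a,da=get_image("scene");b,db=get_image("top")
np.savez("v0.npz",a=a,da=da,b=b,db=db)
cv2.imwrite("pics/s0.png",a[:,:,::-1]);cv2.imwrite("pics/t0.png",b[:,:,::-1])
for n in("scene","top","wrist"):print(n,get_calibration(n))
E
```

```text
pics
{'time': 0.0, 'qpos': array([ 8.88581638e-01,  3.13448814e-01,  1.49841616e+00, -1.55403258e-05,
        1.33099432e+00, -2.23372240e-01]), 'dq': array([-0.00120123, -0.00122054,  0.0020148 , -0.00172506,  0.00010875,
       -0.00060126]), 'effort': array([ 2.48268261e-04, -4.02213871e+01, -2.52268285e+01,  6.94020116e-02,
        3.53248569e-02, -8.70464601e-05]), 'ee_pos': array([0.23237459, 0.47050591, 0.23816955]), 'eef_rot': array([ 2.13916580e-04,  8.49384097e-01,  5.27774815e-01, -5.96148937e-04]), 'force': array([ 0.2186544 , -0.25982522, -0.49283944]), 'torque': array([-0.02185845,  0.0279969 ,  0.01126746]), 'finger_gap': 0.9952954945919495}
scene {'K': array([[413.66698679,   0.        , 311.61902623],
       [  0.        , 413.66698679, 197.59408652],
       [  0.        ,   0.        ,   1.        ]]), 'R': array([[-0.83409768, -0.55151427,  0.01063303],
       [-0.41136375,  0.60906363, -0.67810129],
       [ 0.36750635, -0.56997676, -0.73489155]]), 't': array([0.46205276, 0.35708884, 0.99608144])}
top {'K': array([[449.13057364,   0.        , 317.68980918],
      
[... 158 characters left out ...]
03],
       [-9.85289434e-01,  6.16555561e-03, -1.70782658e-01],
       [ 1.70787117e-01,  2.00149973e-04, -9.85307932e-01]]), 't': array([-0.05483266,  0.60231646,  1.44235474])}
wrist {'K': array([[294.20334499,   0.        , 316.57872819],
       [  0.        , 294.20334499, 194.50070396],
       [  0.        ,   0.        ,   1.        ]]), 'hand_eye': array([[ 9.99999914e-01,  3.38839110e-04,  2.38467574e-04,
        -1.39285292e-04],
       [-3.95399635e-04,  9.52419266e-01,  3.04790723e-01,
        -7.95259573e-02],
       [-1.23846095e-04, -3.04790791e-01,  9.52419319e-01,
        -1.46506316e-01],
       [ 0.00000000e+00,  0.00000000e+00,  0.00000000e+00,
         1.00000000e+00]])}
```

View pics/t0.png

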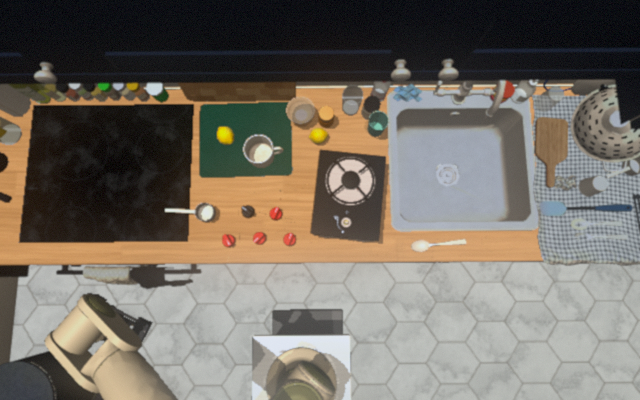

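View pics/s0.png

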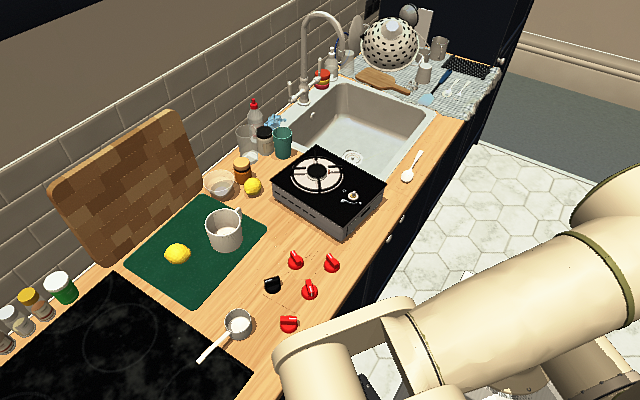

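The top view shows the candidates. The black knob is at (248,211). The red lookalikes are at (276,213), (228,240), (260,238) and (289,239), and the stove's bare spindle is at about (347,223). I choose the black one; next I compute positions and take a close crop.

```bash
cat > h.py <<'E'
import numpy as np,cv2
from scipy.spatial.transform import Rotation as Ro
from bench import status,get_image,get_calibration
def pose():
    s=status.get_state();q=np.array(s["eef_rot"]);return Ro.from_quat(q[[1,2,3,0]]).as_matrix(),np.array(s["ee_pos"])
def ray(cam,u,v,P=None):
    c=get_calibration(cam);d=np.linalg.solve(c["K"],[u,v,1.])
    if cam!="wrist":return -c["R"].T@c["t"],c["R"].T@d
    R,p=P;H=c["hand_eye"];return R@H[:3,3]+p,R@H[:3,:3]@d
def atz(cam,u,v,z,P=None):
    o,d=ray(cam,u,v,P);return o+d*(z-o[2])/d[2]
def atd(cam,u,v,D,P=None):
    o,d=ray(cam,u,v,P);return o+d*D[int(v),int(u)]
E
python3 - <<'E'
from h import *
f=np.load("v0.npz");D=f["db"];b=f["b"]
for n,u,v in[("knob",248,211),("red",276,213),("table",248,228),("glass",372,200),("spin",347,223),("pan",205,212)]:
    print(n,atd("top",u,v,D).round(4))
cr=[cv2.resize(b[190:250,190:290],None,fx=6,fy=6,interpolation=3)[:,:,::-1]]
cr.append(cv2.resize(b[195:245,305:390],None,fx=6,fy=6,interpolation=3)[:,:,::-1])
w=min(c.shape[1] for c in cr)
cv2.imwrite("pics/c0.png",np.vstack([cr[0][60:320,:w],cr[1][:,:w]]))
E
```

```text
knob [0.5565 0.1749 0.0357]
red [0.5485 0.0806 0.0409]
table [0.503  0.179  0.0018]
glass [ 0.581  -0.2332  0.0978]
spin [ 0.5061 -0.1509  0.1072]
pan [0.5578 0.3255 0.0084]
```

View pics/c0.png

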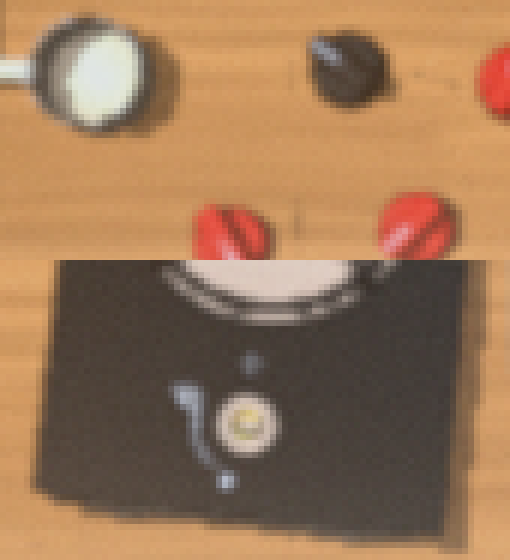

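The crop confirms the black knob, with its white pointer towards about (+x,+y). The spindle has the ring mark above it (+x side) and the big flame on the anticlockwise side. I grasp with jaw yaw near -45°, so that the last joint stays in range through the final turn.

```bash
python3 -m handwheel '[[[-1,3.5,0,0,0,0,0],[-1,3.5,0,0,0,0,0],[-1,3.5,0,0,0,0,0],[-1,3.5,0,0,0,0,0],[-1,3.5,0,0,0,0,0],[-1,3.5,0,0,0,0,0],[-1,3.5,0,0,0,0,0],[-1,3.5,0,0,0,0,0],[-1,3.5,0,0,0,0,0],[-1,3.5,0,0,0,0,0],[-1,3.5,0,0,0,0,0],[-1,3.5,0,0,0,0,0],[0,0,0,0,0,7,0],[0,0,0,0,0,7,0],[0,0,0,0,0,7,0],[0,0,0,0,0,7,0],[0,0,0,0,0,7,0],[0,0,0,0,0,7,0],[0,0,0,0,0,7,0],[0,0,0,0,0,7,0]]]'
```

```text
time: 1.77
ee_pos: [0.5687, 0.1593, 0.2286]
eef_rot: [0.002, 0.998, 0.06, -0.008]
force: [0.6, -0.2, 0.3]
finger_gap: 1.004
```

```bash
python3 -m handwheel '[[[0,0,0,0,0,7,0],[0,0,0,0,0,7,0],[0,0,0,0,0,7,0],[0,0,0,0,0,7,0],[0,0,0,0,0,7,0],[0,0,0,0,0,7,0],[0,0,0,0,0,7,0],[0,0,0,0,0,0,0]]]'
python3 - <<'E'
from h import *
R,p=pose();print(p,R.round(3),np.degrees(status.get_state()["qpos"]).round(1))
d=np.array([.556,.175,.2])-p;print("tool shift cm",(R.T@d*100).round(2))
E
```

```text
time: 2.43
ee_pos: [0.5675, 0.1591, 0.225]
eef_rot: [0.006, 0.929, -0.371, -0.01]
force: [0.5, -0.1, 0.9]
finger_gap: 0.996
[0.56748884 0.15913334 0.22499815] [[ 0.725 -0.688 -0.023]
 [-0.689 -0.725 -0.005]
 [-0.014  0.019 -1.   ]] [ 4.4 27.4 74.2 -0.2 79.7 47.9]
tool shift cm [-1.89 -0.41  2.52]
```

```bash
cat >> h.py <<'E'
def plan(target,yaw):
    """tool-frame shift (cm) and rotvec (deg) to a pointing-down pose with jaw yaw (deg)"""
    R,p=pose();y=np.radians(yaw);x=np.array([np.cos(y),np.sin(y),0]);z=np.array([0,0,-1.])
    G=np.c_[x,np.cross(z,x),z]
    print("at",p.round(4),"tilt",R[:,2].round(4),"yaw",np.degrees(np.arctan2(R[1,0],R[0,0])).round(2))
    print("shift",(R.T@(np.array(target)-p)*100).round(2),"rot",np.degrees(Ro.from_matrix(R.T@G).as_rotvec()).round(2))
E
python3 - <<'E'
from h import *
P=pose();a,d=get_image("wrist");np.savez("w1.npz",a=a,d=d,R=P[0],p=P[1])
cv2.imwrite("pics/w1.png",a[:,:,::-1])
E
```

```text
(no output)
```

View pics/w1.png

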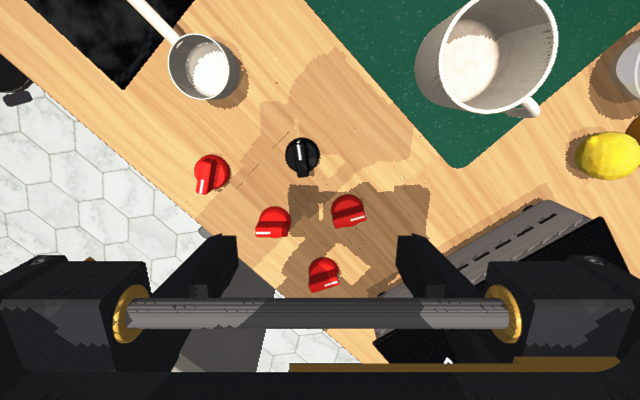

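The wrist view shows the black knob at (302,157) with its white pointer at (299,150), and red knobs at (212,173), (273,222), (348,211) and (323,274). Next I fit the bar's top from depth.

```bash
cat >> h.py <<'E'
def cloud(d,P):
    v,u=np.mgrid[0:d.shape[0],0:d.shape[1]];c=get_calibration("wrist");H=c["hand_eye"];R,p=P
    q=np.linalg.solve(c["K"],np.stack([u,v,np.ones_like(u)]).reshape(3,-1).astype(float))*d.reshape(-1)
    return (R@(H[:3,:3]@q+H[:3,3:])+p[:,None]).T.reshape(*d.shape,3)
def fitbar(a,d,P,zlo,zhi,box,dark=True):
    X=cloud(d,P);u0,u1,v0,v1=box;m=np.zeros(d.shape,bool);m[v0:v1,u0:u1]=1
    sat=a.max(2).astype(int)-a.min(2)
    m&=(d>0)&(X[...,2]>zlo)&(X[...,2]<zhi)&(sat<60)
    pts=X[m][:,:2].astype(np.float32);(c,s,an)=cv2.minAreaRect(pts)
    w=m&(a.min(2)>130)
    print("n",m.sum(),"z med",np.median(X[m][:,2]).round(4),"rect",np.round(c,4),np.round(s,4),an,"mean",pts.mean(0).round(4))
    ev,V=np.linalg.eigh(np.cov(pts.T));ax=V[:,1]
    wc=X[w][:,:2].mean(0);ax=ax*np.sign((wc-c)@ax)
    print("white n",w.sum(),wc.round(4),"axis deg",np.degrees(np.arctan2(ax[1],ax[0])).round(1))
E
python3 - <<'E'
from h import *
f=np.load("w1.npz");P=(f["R"],f["p"]);X=cloud(f["d"],P)
print("table z",np.median(X[100:130,270:290,2]))
print(X[140:178:3,300,2].round(3))
fitbar(f["a"],f["d"],P,.028,.05,(280,325,130,185))
fitbar(f["a"],f["d"],P,.008,.05,(280,325,130,185))
E
```

```text
table z 0.0004521328685579834
[0.018 0.036 0.038 0.037 0.038 0.037 0.039 0.036 0.036 0.036 0.037 0.037
 0.037]
n 437 z med 0.0372 rect [0.5588 0.1816] [0.0406 0.014 ] 53.927223205566406 mean [0.5595 0.1819]
white n 49 [0.5647 0.1896] axis deg 54.3
n 977 z med 0.0167 rect [0.5588 0.1817] [0.0416 0.0408] 46.50676727294922 mean [0.5607 0.1819]
white n 50 [0.5648 0.1898] axis deg 59.4
```

Run:
```python
from h import *
plan([.5588,.1816,.08],-36)
```

```text
at [0.5674 0.1592 0.225 ] tilt [-0.0232 -0.0046 -0.9997] yaw -43.18
shift [-1.97 -1.32 14.5 ] rot [ 1.05  0.86 -7.17]
```

```bash
python3 -m handwheel '[[[0,0,0,1,0.8,-7,0],[-0.5,-0.3,2.3,0,0,0,0],[-0.5,-0.3,2.3,0,0,0,0],[-0.5,-0.3,2.3,0,0,0,0],[-0.2,-0.2,2.3,0,0,0,0],[0,0,2.3,0,0,0,0],[0,0,2.3,0,0,0,0],[0,0,0,0,0,0,0]]]';  python3 - <<'E'
from h import *
plan([.5588,.1816,.0165],-36)
E
```

```text
time: 3.15
ee_pos: [0.5598, 0.1788, 0.0818]
eef_rot: [-0.0, 0.957, -0.29, 0.001]
force: [-0.3, 0.2, -0.6]
finger_gap: 1.002
at [0.5598 0.1788 0.0818] tilt [ 1.9e-03  2.0e-04 -1.0e+00] yaw -33.74
shift [-0.25 -0.16  6.53] rot [-0.07 -0.08  2.26]
```

```bash
python3 -m handwheel '[[[-0.25,-0.2,1,0,0,2.3,0],[0,0,1.5,0,0,0,0],[0,0,1.5,0,0,0,0],[0,0,1.2,0,0,0,0],[0,0,0.6,0,0,0,0],[0,0,0,0,0,0,0],[0,0,0,0,0,0,0]]]';  python3 - <<'E'
from h import *
plan([.5588,.1816,.0165],-36)
E
```

```text
time: 3.73
ee_pos: [0.5615, 0.1822, 0.0266]
eef_rot: [-0.001, 0.953, -0.302, 0.003]
force: [0.5, -0.1, 0.4]
finger_gap: 0.998
at [0.5615 0.1822 0.0266] tilt [ 6.6e-03  8.0e-04 -1.0e+00] yaw -35.17
shift [-0.19  0.21  1.01] rot [-0.25 -0.28  0.83]
```

```bash
python3 -m handwheel '[[[-0.2,0.2,0.5,-0.3,-0.3,0.9,0],[0,0,0.5,0,0,0,0],[0,0,0,0,0,0,0],[0,0,0,0,0,0,0]]]';  python3 - <<'E'
from h import *
plan([.5588,.1816,.0165],-36)
E
```

```text
time: 4.07
ee_pos: [0.5597, 0.1818, 0.018]
eef_rot: [-0.0, 0.951, -0.31, 0.001]
force: [-0.6, -0.1, 0.6]
finger_gap: 0.998
at [0.5597 0.1818 0.018 ] tilt [ 2.e-03 -1.e-04 -1.e+00] yaw -36.1
shift [-0.06  0.07  0.15] rot [-0.06 -0.1  -0.1 ]
```

```bash
python3 -m handwheel '[[[-0.06,0.07,0.15,0,0,0,0],[0,0,0,0,0,0,1],[0,0,0,0,0,0,1],[0,0,0,0,0,0,1],[0,0,0,0,0,0,1],[0,0,0,0,0,0,1],[0,0,0,0,0,0,1],[0,0,0,0,0,0,1],[0,0,0,0,0,0,1],[0,0,0,0,0,0,1],[0,0,0,0,0,0,1]]]';  python3 - <<'E'
from h import *
plan([.5588,.1816,.0165],-36); print(status.get_state()["finger_gap"]*88)
E
```

```text
time: 4.98
ee_pos: [0.5592, 0.1816, 0.0172]
eef_rot: [-0.001, 0.951, -0.31, 0.002]
force: [0.2, -0.9, -0.2]
finger_gap: 0.268
at [0.5592 0.1816 0.0172] tilt [ 0.0034 -0.     -1.    ] yaw -36.08
shift [-0.03  0.03  0.07] rot [-0.11 -0.16 -0.08]
23.54380519349221
```

```bash
python3 -m handwheel '[[[0,0,0,0,0,0,1],[0,0,0,0,0,0,1],[0,0,0,0,0,0,1],[0,0,0,0,0,0,1],[0,0,0,0,0,0,1],[0,0,0,0,0,0,1]]]'
```

```text
time: 5.48
ee_pos: [0.5592, 0.1817, 0.0173]
eef_rot: [-0.001, 0.951, -0.31, 0.002]
force: [-0.3, 0.3, 0.3]
finger_gap: 0.156
```

Gripped at 13.7 mm, as expected for the 14 mm bar. Now I lift and carry to a look pose over the stove.

```bash
python3 -m handwheel '[[[0,0,-2,0,0,0,1],[0,0,-2.5,0,0,0,1],[0,0,-2.5,0,0,0,1],[0,0,-2.5,0,0,0,1],[0,0,-2.5,0,0,0,1],[0,0,-2.5,0,0,0,1],[0,0,-2.5,0,0,0,1],[0,0,-2.5,0,0,0,1],[0,0,0,0,0,6,1],[0,0,0,0,0,6,1],[0,0,0,0,0,6,1],[0,0,0,0,0,6,1],[0,0,0,0,0,6,1],[0,0,0,0,0,6,1],[0,0,0,0,0,6,1],[0,0,0,0,0,6,1],[0,0,0,0,0,6,1],[0,0,0,0,0,0,1]]]'
python3 - <<'E'
from h import *
plan([.466,-.151,.20],-90)
E
```

```text
time: 6.98
ee_pos: [0.5568, 0.1814, 0.2209]
eef_rot: [-0.0, -0.69, 0.724, 0.0]
force: [-0.3, -0.0, -0.7]
finger_gap: 0.156
at [0.5568 0.1814 0.2209] tilt [-8.e-04 -5.e-04 -1.e+00] yaw -92.72
shift [33.64  7.49  2.11] rot [ 0.04 -0.03 -2.72]
```

```bash
python3 -m handwheel '[[[2,0.5,0,0,0,-1,1],[3.2,0.7,0.2,0,0,0,1],[3.2,0.7,0.2,0,0,0,1],[3.2,0.7,0.2,0,0,0,1],[3.2,0.7,0.2,0,0,0,1],[3.2,0.7,0.2,0,0,0,1],[3.2,0.7,0.2,0,0,0,1],[3.2,0.7,0.2,0,0,0,1],[3.2,0.7,0.2,0,0,0,1],[3.2,0.7,0.2,0,0,0,1],[2,0.5,0,0,0,0,1],[0,0,0,0,0,0,1],[0,0,0,0,0,0,1]]]'
python3 - <<'E'
from h import *
plan([.466,-.151,.20],-90)
P=pose();a,d=get_image("wrist");np.savez("w2.npz",a=a,d=d,R=P[0],p=P[1])
cv2.imwrite("pics/w2.png",a[:,:,::-1])
E
```

```text
time: 8.07
ee_pos: [0.4746, -0.1588, 0.2012]
eef_rot: [0.0, 0.714, -0.7, -0.0]
force: [0.2, 0.9, -0.4]
finger_gap: 0.158
at [ 0.4746 -0.1588  0.2012] tilt [-5.e-04  1.e-04 -1.e+00] yaw -88.85
shift [-0.8   0.85  0.12] rot [0.03 0.01 1.15]
```

View pics/w2.png

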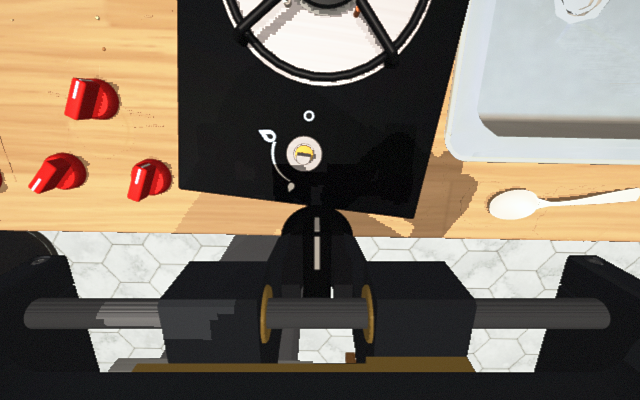

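The wrist view shows the spindle at (304,153), the ring mark at (309,116), the big flame at (267,135), and the held knob with its pointer up at (317,215). Now I measure these.

Run:
```python
from h import *
f=np.load("w2.npz");P=(f["R"],f["p"]);a=f["a"];X=cloud(f["d"],P)
print("glass",np.median(X[170:180,340:360,2]))
box=np.zeros(a.shape[:2],bool);box[128:180,280:330]=1
i=a.astype(int);yel=box&(i[...,0]-i[...,2]>50)
print("yellow n",yel.sum(),"z",np.percentile(X[yel][:,2],[10,50,90]).round(4))
hi=box&(X[...,2]>.106);print("high n",hi.sum(),np.percentile(X[hi][:,2],[10,50,90]).round(4))
for m,n in((yel,"yel"),(hi,"hi")):
  if m.sum()>5:
    v,u=np.nonzero(m);pts=np.array([atz("wrist",x,y,.111,P)[:2] for x,y in zip(u,v)]).astype(np.float32)
    print(n,cv2.minEnclosingCircle(pts),cv2.minAreaRect(pts),pts.min(0),pts.max(0))
col=box&(i.min(2)>110);v,u=np.nonzero(col)
for z in(.092,.094):
  pts=np.array([atz("wrist",x,y,z,P)[:2] for x,y in zip(u,v)]).astype(np.float32);e=cv2.fitEllipse(cv2.convexHull(pts));print("collar",z,e)
def cen(u0,u1,v0,v1):
  m=np.zeros(a.shape[:2],bool);m[v0:v1,u0:u1]=1;m&=i.min(2)>120;v,u=np.nonzero(m);return atz("wrist",u.mean(),v.mean(),.092,P)[:2],m.sum()
r=cen(300,318,108,124);fl=cen(256,276,125,146);print("ring",r,"flame",fl)
cv2.imwrite("pics/c2.png",cv2.resize(a[95:240,235:365],None,fx=4,fy=4,interpolation=cv2.INTER_CUBIC)[:,:,::-1])
```

```text
glass 0.09240794823596823
yellow n 144 z [0.0942 0.0955 0.0967]
high n 131 [0.1094 0.1115 0.1126]
yel ((0.5119640231132507, -0.14753888547420502), 0.00765592698007822) ((0.5137282013893127, -0.14790980517864227), (0.014697368256747723, 0.010817308910191059), 83.487548828125) [ 0.5077348  -0.15509419] [ 0.5190058  -0.14053614]
hi ((0.5098719000816345, -0.14964450895786285), 0.02558451145887375) ((0.5095940828323364, -0.14772191643714905), (0.03681894764304161, 0.039515767246484756), 2.423246383666992) [ 0.4905464  -0.16668375] [ 0.5288224  -0.12825614]
collar 0.092 ((0.5045101046562195, -0.14306679368019104), (0.031133586540818214, 0.04386921972036362), 47.15985107421875)
collar 0.094 ((0.5050064325332642, -0.14310111105442047), (0.03053455613553524, 0.043579306453466415), 46.30836868286133)
ring (array([ 0.54106533, -0.15071689]), np.int64(65)) flame (array([ 0.52348603, -0.11621511]), np.int64(148))
```

View pics/c2.png

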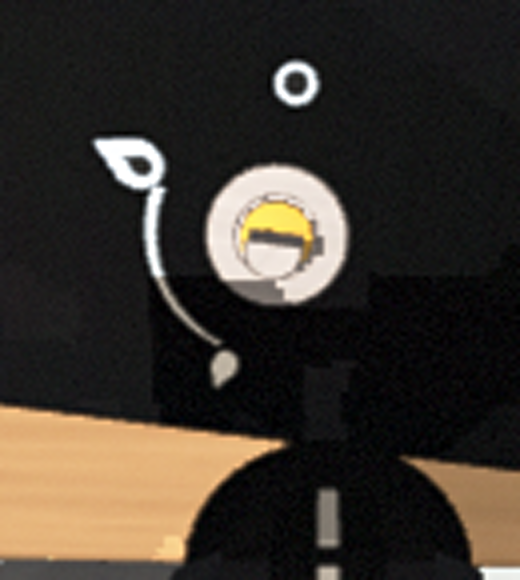

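Run:
```python
from h import *
f=np.load("w2.npz");P=(f["R"],f["p"]);a=f["a"];X=cloud(f["d"],P)
z=X[...,2]
hi=((z>.107)&(z<.116)).astype(np.uint8);hi[:140]=0;hi[172:]=0;hi[:,:290]=0;hi[:,320:]=0
n,l,s,c=cv2.connectedComponentsWithStats(hi);print(s[1:],c[1:])
k=1+np.argmax(s[1:,4]);v,u=np.nonzero(l==k);print(z[l==k].mean())
pts=np.array([atz("wrist",x,y,.111,P)[:2] for x,y in zip(u,v)])
al=np.radians(-8);n_=np.array([np.cos(al),np.sin(al)]);t=np.array([-n_[1],n_[0]])
A=pts@n_;B=pts@t;px=.0008
print("flat/back along n",A.min(),A.max(),"across",B.min(),B.max())
bc=(B.min()+B.max())/2
for nm,an in(("from flat",A.max()+px/2-.0015),("from back",A.min()-px/2+.0053)):print(nm,n_*an+t*bc)
for zz in(.092,.0935):print("collar",atz("wrist",304.3-.4,153.7-.4,zz,P))
```

```text
[[296 155  15  10 118]] [[302.65254237 159.08474576]]
0.11130104844557981
flat/back along n 0.5187952500414046 0.5265091893100798 across -0.0804497069353871 -0.06888663234712367
from flat [ 0.50990414 -0.14706433]
from back [ 0.50820688 -0.1468258 ]
collar [ 0.50902136 -0.14697874  0.092     ]
collar [ 0.50927936 -0.14703824  0.0935    ]
```

Run:
```python
from h import *
f=np.load("w2.npz");P=(f["R"],f["p"]);X=cloud(f["d"],P)
T=(X-P[1])@P[0]  # tool coords
m=(abs(T[...,0])<.03)&(abs(T[...,1])<.03)&(T[...,2]>-.006)&(T[...,2]<.02)&(f["d"]>0)
m[:,:][:195]=0
q=T[m];print(m.sum(),q.min(0),q.max(0))
e=[]
for v in range(200,240):
  r=np.nonzero(m[v])[0]
  if len(r)>3:e.append((v,r.min(),r.max(),T[v,r.min()].round(4).tolist(),T[v,r.max()].round(4).tolist()))
for x in e[:30:3]:print(x)
top=[T[v,316:320].mean(0).round(4).tolist() for v in range(203,216,2)];print(top)
plan([.5088,-.1468,.140],-97.5)
```

```text
1476 [-0.0214571  -0.02093709 -0.00598214] [ 0.0211144  -0.00366314  0.01707408]
(205, np.int64(310), np.int64(322), [-0.0039, -0.0204, 0.0153], [0.0031, -0.0202, 0.0157])
(208, np.int64(301), np.int64(332), [-0.0092, -0.0187, 0.0147], [0.0089, -0.0185, 0.0154])
(211, np.int64(295), np.int64(338), [-0.0128, -0.0166, 0.0154], [0.0124, -0.017, 0.0145])
(214, np.int64(291), np.int64(342), [-0.0152, -0.0147, 0.0154], [0.0148, -0.015, 0.0147])
(217, np.int64(288), np.int64(344), [-0.017, -0.0127, 0.0155], [0.0159, -0.0138, 0.0129])
(220, np.int64(286), np.int64(347), [-0.0181, -0.0113, 0.0143], [0.0179, -0.0113, 0.0144])
(223, np.int64(284), np.int64(349), [-0.0194, -0.0093, 0.0145], [0.0192, -0.0089, 0.0155])
(226, np.int64(283), np.int64(350), [-0.0198, -0.0083, 0.0125], [0.0197, -0.0077, 0.0137])
(229, np.int64(282), np.int64(351), [-0.0204, -0.0066, 0.0119], [0.0203, -0.0061, 0.0132])
(232, np.int64(281), np.int64(352), [-0.0209, -0.005, 0.0112], [0.0211, -0.0037, 0.0142])
[[0.0008, 0.011, 0.1084], [0.0004, -0.0205, 0.0149], [0.0004, -0.0204, 0.0118], [0.0004, -0.0201, 0.0094], [0.0004, -0.0199, 0.0067], [0.0004, -0.0193, 0.0052], [0.0004, -0.0185, 0.0043]]
at [ 0.4748 -0.1585  0.2012] tilt [-5.e-04 -2.e-04 -1.e+00] yaw -88.83
shift [-1.11 -3.43  6.12] rot [ 0.03 -0.01  8.67]
```

```bash
python3 -m handwheel '[[[0,0,1,0,0,4.5,1],[0,0,1,0,0,4.5,1],[-0.6,-1.4,1,0,0,0,1],[-0.6,-1.4,1,0,0,0,1],[0,0,0,0,0,0,1],[0,0,0,0,0,0,1]]]'
python3 - <<'E'
from h import *
plan([.5093,-.1468,.140],-97.5)
E
```

```text
time: 8.62
ee_pos: [0.5068, -0.1431, 0.1608]
eef_rot: [0.0, -0.66, 0.751, -0.0]
force: [-0.2, 0.5, 0.1]
finger_gap: 0.158
at [ 0.5068 -0.1431  0.1608] tilt [ 1.2e-03 -2.0e-04 -1.0e+00] yaw -97.37
shift [ 0.33 -0.29  2.08] rot [-0.07 -0.    0.13]
```

```bash
python3 -m handwheel '[[[0.33,-0.3,1,0,0,0,1],[0,0,1,0,0,0,1],[0,0,0,0,0,0,1],[0,0,0,0,0,0,1]]]'
python3 - <<'E'
from h import *
plan([.5093,-.1468,.131],-97.5)
E
```

```text
time: 8.95
ee_pos: [0.509, -0.1458, 0.14]
eef_rot: [0.001, -0.662, 0.75, -0.001]
force: [-0.3, -0.4, 0.4]
finger_gap: 0.156
at [ 0.509  -0.1458  0.14  ] tilt [ 2.1e-03 -7.0e-04 -1.0e+00] yaw -97.14
shift [ 0.09 -0.04  0.9 ] rot [-0.12 -0.03  0.36]
```

```bash
python3 -m handwheel '[[[0.1,-0.04,0.4,0,0,0.3,1],[0,0,0.4,0,0,0,1],[0,0,0,0,0,0,1],[0,0,0,0,0,0,1]]]'
python3 - <<'E'
from h import *
plan([.5093,-.1468,.126],-97.5)
E
```

```text
time: 9.28
ee_pos: [0.5089, -0.1475, 0.1316]
eef_rot: [0.001, -0.659, 0.752, -0.001]
force: [-0.2, -0.4, -0.9]
finger_gap: 0.158
at [ 0.5089 -0.1475  0.1316] tilt [ 0.0025 -0.001  -1.    ] yaw -97.52
shift [-0.08 -0.03  0.56] rot [-0.15 -0.04 -0.02]
```

```bash
python3 -m handwheel '[[[-0.06,-0.03,0.2,-0.1,0,0,1],[0,0,0.2,0,0,0,1],[0,0,0.2,0,0,0,1],[0,0,0.2,0,0,0,1]]]'
python3 - <<'E'
from h import *
plan([.5093,-.1468,.116],-97.5)
print(status.get_state()["torque"].round(2))
E
```

```text
time: 9.62
ee_pos: [0.5096, -0.1472, 0.1237]
eef_rot: [0.0, -0.659, 0.752, -0.001]
force: [-0.2, -0.0, -0.1]
finger_gap: 0.153
at [ 0.5096 -0.1472  0.1237] tilt [ 0.002  -0.0015 -1.    ] yaw -97.53
shift [-0.03  0.04  0.77] rot [-0.13 -0.07 -0.03]
[0.02 0.18 0.05]
```

It is about 4.5 mm past the expected touch height with no force, so the knob is entering. I continue down.

```bash
python3 -m handwheel '[[[0,0,0.2,0,0,0,1],[0,0,0.2,0,0,0,1],[0,0,0.2,0,0,0,1],[0,0,0.2,0,0,0,1]]]'
python3 - <<'E'
from h import *
plan([.5093,-.1468,.111],-97.5)
print(status.get_state()["torque"].round(2))
E
```

```text
time: 9.95
ee_pos: [0.5097, -0.1471, 0.1149]
eef_rot: [0.0, -0.659, 0.752, -0.001]
force: [-1.5, 0.5, 4.5]
finger_gap: 0.157
at [ 0.5097 -0.1471  0.1149] tilt [ 0.002  -0.0015 -1.    ] yaw -97.52
shift [-0.03  0.04  0.39] rot [-0.12 -0.07 -0.02]
[ 0.09  0.39 -0.08]
```

```bash
python3 -m handwheel '[[[0,0,0.2,0,0,0,1],[0,0,0.2,0,0,0,1],[0,0,0.1,0,0,0,1],[0,0,0,0,0,0,1],[0,0,0,0,0,0,1]]]'
python3 - <<'E'
from h import *
plan([.5093,-.1468,.111],-97.5)
print(status.get_state()["torque"].round(2))
E
```

```text
time: 10.37
ee_pos: [0.5097, -0.1472, 0.1118]
eef_rot: [0.0, -0.659, 0.752, -0.002]
force: [-1.4, 1.3, 5.9]
finger_gap: 0.156
at [ 0.5097 -0.1472  0.1118] tilt [ 0.0025 -0.0023 -1.    ] yaw -97.49
shift [-0.03  0.05  0.08] rot [-0.16 -0.11  0.01]
[0.23 0.53 0.01]
```

```bash
python3 -m handwheel '[[[0,0,0.2,0,0,0,1],[0,0,0.2,0,0,0,1],[0,0,0,0,0,0,1]]]'; python3 -m handwheel '[[[0,0,0.2,0,0,0,1],[0,0,0.1,0,0,0,1],[0,0,0,0,0,0,1]]]'
```

```text
time: 10.62
ee_pos: [0.5105, -0.1474, 0.1118]
eef_rot: [0.001, -0.66, 0.752, -0.003]
force: [-1.2, 0.0, 5.6]
finger_gap: 0.157
time: 10.87
ee_pos: [0.5105, -0.1474, 0.1116]
eef_rot: [0.001, -0.66, 0.751, -0.004]
force: [-2.3, 1.4, 6.3]
finger_gap: 0.157
```

```bash
python3 -m handwheel '[[[0,0,0.4,0,0,0,1],[0,0,0.4,0,0,0,1],[0,0,0.4,0,0,0,1]]]'
python3 - <<'E'
from h import *
plan([.5093,-.1468,.111],-97.5)
E
```

```text
time: 11.12
ee_pos: [0.5128, -0.1479, 0.1088]
eef_rot: [0.002, -0.66, 0.751, -0.008]
force: [-20.8, 8.4, 48.5]
finger_gap: 0.158
at [ 0.5128 -0.1479  0.1088] tilt [ 0.0142 -0.0094 -0.9999] yaw -97.37
shift [-0.07  0.36 -0.23] rot [-0.88 -0.43  0.13]
```

It reached the firm stop (48 N) and drifted about 3 mm in +x. I ease back sideways while keeping a moderate push.

```bash
python3 -m handwheel '[[[-0.05,0.3,0.05,-0.9,-0.4,0,1],[0,0.05,0.1,0,0,0,1]]]'
python3 - <<'E'
from h import *
plan([.5093,-.1468,.109],-97.5)
s=status.get_state();print(s["force"].round(1),s["torque"].round(2))
E
```

```text
time: 11.28
ee_pos: [0.5118, -0.1477, 0.1113]
eef_rot: [0.002, -0.66, 0.751, -0.004]
force: [-1.3, 0.8, 5.5]
finger_gap: 0.159
at [ 0.5118 -0.1477  0.1113] tilt [ 0.0079 -0.0041 -1.    ] yaw -97.36
shift [-0.06  0.27  0.23] rot [-0.48 -0.18  0.14]
[-1.3  0.8  5.5] [0.32 0.32 0.04]
```

```bash
python3 -m handwheel '[[[-0.05,0.25,0.3,-0.5,-0.2,0.1,1],[0,0.1,0.25,-0.2,0,0,1]]]'
python3 - <<'E'
from h import *
plan([.5093,-.1468,.109],-97.5)
s=status.get_state();print(s["force"].round(1),s["torque"].round(2))
E
```

```text
time: 11.45
ee_pos: [0.5119, -0.1479, 0.1092]
eef_rot: [0.002, -0.659, 0.752, -0.004]
force: [-3.0, 4.6, 21.4]
finger_gap: 0.157
at [ 0.5119 -0.1479  0.1092] tilt [ 0.0074 -0.0032 -1.    ] yaw -97.49
shift [-0.07  0.28  0.02] rot [-0.44 -0.13  0.01]
[-3.   4.6 21.4] [0.92 0.8  0.04]
```

```bash
python3 -m handwheel '[[[-0.05,0.15,0.15,-0.3,-0.1,0,1],[0,0.1,0.15,0,0,0,1],[0,0.1,0.15,0,0,-3,1],[0,0.05,0.15,0,0,-3,1]]]'
python3 - <<'E'
from h import *
plan([.5097,-.1471,.109],-97.5)
s=status.get_state();print(s["force"].round(1),s["torque"].round(2))
E
```

```text
time: 11.78
ee_pos: [0.5122, -0.1477, 0.1094]
eef_rot: [0.004, -0.699, 0.715, -0.007]
force: [-2.8, 4.3, 13.7]
finger_gap: 0.155
at [ 0.5122 -0.1477  0.1094] tilt [ 0.0157 -0.0054 -0.9999] yaw -91.37
shift [-0.05  0.26  0.04] rot [-0.92 -0.24  6.13]
[-2.8  4.3 13.7] [ 0.76  0.56 -0.06]
```

```bash
python3 -m handwheel '[[[0,0.1,0.17,-0.8,-0.2,-5,1],[0,0.1,0.17,-0.3,0,-5,1],[0,0.05,0.17,-0.2,0,-5,1],[0,0,0.17,-0.2,0,-5,1]]]'
python3 - <<'E'
from h import *
plan([.5097,-.1471,.109],-70)
s=status.get_state();print(s["force"].round(1),s["torque"].round(2))
E
```

```text
time: 12.12
ee_pos: [0.5129, -0.1465, 0.1092]
eef_rot: [0.002, 0.817, -0.577, 0.001]
force: [-8.0, 3.9, 19.1]
finger_gap: 0.158
at [ 0.5129 -0.1465  0.1092] tilt [-7.0e-04 -4.5e-03 -1.0e+00] yaw -70.51
shift [-0.05  0.32  0.02] rot [ 0.12 -0.23 -0.51]
[-8.   3.9 19.1] [ 0.76  1.74 -0.09]
```

```bash
python3 -m handwheel '[[[0,0.2,0.15,0,-0.1,-5,1],[0,0.15,0.15,0,0,-5,1],[0,0.1,0.15,0,0,-5,1],[0,0.1,0.15,0,0,-5,1]]]'
python3 - <<'E'
from h import *
plan([.5097,-.1471,.109],-50)
s=status.get_state();print(s["force"].round(1),s["torque"].round(2))
E
```

```text
time: 12.45
ee_pos: [0.5121, -0.1456, 0.1093]
eef_rot: [-0.003, 0.908, -0.419, 0.005]
force: [-3.6, 8.4, 15.9]
finger_gap: 0.158
at [ 0.5121 -0.1456  0.1093] tilt [ 1.160e-02  5.000e-04 -9.999e-01] yaw -49.52
shift [-0.04  0.28  0.03] rot [-0.53 -0.41  0.48]
[-3.6  8.4 15.9] [ 1.21  0.77 -0.07]
```

```bash
python3 -m handwheel '[[[0,0.15,0.15,-0.5,-0.4,-5,1],[0,0.1,0.15,-0.1,-0.1,-5,1],[0,0.1,0.15,-0.1,-0.1,-5,1],[0,0.1,0.15,0,0,-5,1]]]'
python3 - <<'E'
from h import *
plan([.5097,-.1471,.109],-22)
s=status.get_state();print(s["force"].round(1),s["torque"].round(2))
E
```

```text
time: 12.78
ee_pos: [0.5114, -0.1448, 0.1093]
eef_rot: [-0.002, 0.969, -0.246, 0.001]
force: [-5.2, 8.3, 18.1]
finger_gap: 0.153
at [ 0.5114 -0.1448  0.1093] tilt [ 0.0028  0.0044 -1.    ] yaw -28.49
shift [-0.04  0.29  0.03] rot [-0.3  -0.04 -6.49]
[-5.2  8.3 18.1] [ 1.42  1.05 -0.07]
```

```bash
python3 -m handwheel '[[[0,0.1,0.15,-0.2,0,-3,1],[0,0.1,0.15,-0.1,0,-3,1],[0,0.1,0.15,0,0,0,1],[0,0.05,0.15,0,0,0,1]]]'
python3 - <<'E'
from h import *
plan([.5097,-.1471,.109],-22)
P=pose();a,d=get_image("wrist");b,_=get_image("scene")
s=status.get_state();print(s["time"],s["force"].round(1),s["torque"].round(2),s["ee_pos"])
x=cv2.resize(a[100:300,200:440],None,fx=2.4,fy=2.4)[:,:,::-1]
y=cv2.resize(b[140:245,265:395],None,fx=4,fy=4)[:,:,::-1]
cv2.imwrite("pics/f.png",x);cv2.imwrite("pics/f2.png",y);np.savez("w3.npz",a=a,d=d,R=P[0],p=P[1])
E
```

```text
time: 13.12
ee_pos: [0.5111, -0.1444, 0.1093]
eef_rot: [-0.002, 0.982, -0.189, 0.002]
force: [-6.5, 4.4, 16.4]
finger_gap: 0.158
at [ 0.5111 -0.1444  0.1093] tilt [ 0.0049  0.0038 -1.    ] yaw -21.83
shift [-0.03  0.3   0.03] rot [-0.31 -0.18  0.17]
13.2167 [-6.2  5.3 17. ] [ 0.91  1.04 -0.07] [ 0.51111179 -0.14451672  0.10930779]
```

View pics/f.png

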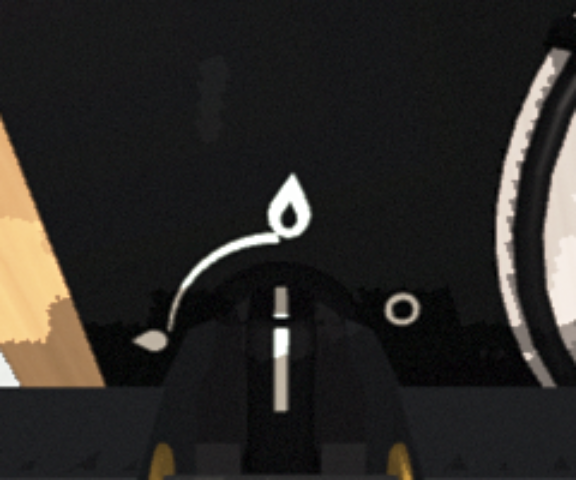

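The pointer line (280,350) sits right at the big flame (289,210), a touch beyond it to take up play. I check the skirt's height from depth (pressed all the way in would be 0.109) and then hand in.

Run:
```python
from h import *
f=np.load("w3.npz");X=cloud(f["d"],(f["R"],f["p"]))
r=X[211:217,304:311,2];print("skirt z", r.round(4)[:, 3], "glass",np.median(X[150:165,330:345,2]).round(4))
for v in range(206,226,2):print(v,X[v,[302,306,326,331]].round(4)[:,2],X[v,306,:2].round(4))
```

```text
skirt z [0.0982 0.0977 0.0998 0.101  0.1018 0.1041] glass 0.0926
206 [0.0925 0.0934 0.0925 0.0926] [ 0.5124 -0.1234]
208 [0.0928 0.093  0.0927 0.092 ] [ 0.5119 -0.1247]
210 [0.0926 0.0937 0.0948 0.0933] [ 0.5115 -0.1256]
212 [0.0962 0.0978 0.098  0.2562] [ 0.5117 -0.1254]
214 [0.0993 0.1012 0.1009 0.0988] [ 0.5119 -0.1254]
216 [0.1015 0.1042 0.1048 0.1017] [ 0.5119 -0.1254]
218 [0.1039 0.1054 0.1048 0.1039] [ 0.5117 -0.1261]
220 [0.105  0.1107 0.1116 0.1056] [ 0.5122 -0.1252]
222 [0.1067 0.1128 0.1133 0.1051] [ 0.5122 -0.1255]
224 [0.1075 0.1152 0.1177 0.1064] [ 0.5122 -0.1256]
```

Run:
```python
from bench import order,status
print(order.job_done());s=status.get_state();print(s["time"],s["force"],s["finger_gap"])
```

```text
the job is handed in; nothing more can be done
None
the job is handed in; nothing more can be done
```

I picked up the black knob, pushed it home on the spindle at the ring mark, pressed it to the stop, and turned it anticlockwise while pressed. I handed the job in at about 13.2 s with the arm still gripping and pressing. No verdict was reported.

**Last checks:**
- **Press:** about 16 N vertical force. Depth shows the skirt's lower edge about 1–2 mm above the glass (2 mm expected when fully in), and the skirt edge lies about 22 mm from the measured axis (21.5 mm nominal).
- **Angle:** the tool turned about 76°, and the picture shows the pointer at the big flame, a touch past it to take up the play. The valve angle itself could not be read directly.
- **Grip:** the finger opening is about 13.8 mm, which fits the 14 mm bar.
- **Tilt:** under 0.01 rad.

**What disagreed:**
- **Pressing in:** one push briefly reached about 48 N vertical, with about 22 N sideways, before I eased it off. That passed through the fingers on the knob, well under the 120 N wrist limit.
- **Tool position:** the tool ended about 3 mm off the spindle axis, with about 8 N sideways force left. The knob itself measured centred on the spindle, so the fingers probably slid along the bar.
- **Bystanders:** I did not measure the pan, mug and spoon again afterwards. No contact was planned or felt.

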